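# Switch on the isolator behind the splash screen with the switch rod

### The arm

A 7-joint arm with a two-finger parallel gripper is mounted at the origin on a cart in front of the work surface, level with it; the furniture and walls round the work are solid. World frame = base frame: x ahead of the robot, y to its left, z up, the work surface at z = 0. Lengths are in m, angles in rad, forces in N, time in s.
With the tool pointing down it reaches from about 0.425 to 0.925 m from the base axis. Payload 6.8 kg.
Tool frame: the origin (TCP) lies at the very end of the fingers, on their centre line; the grasp point (between the pads) lies 19 mm behind it; z points along the fingers, y is the direction in which the jaws open and shut (so a half turn about z gives the same grasp; the last joint's range is limited). The gripper opens to 85 mm and grips with 20 to 120 N. Pads are 22 mm wide; open, the fingers measure 114 mm over their backs; the gripper's body (76 mm by 85 mm) begins 54 mm behind the grasp point. The pads swing forward as they close: fully open they stand 13 mm farther back than shut.
Start: joints at [1.066, 0.477, 0.022, 1.555, -0.011, 1.109, -0.083], TCP at [0.261, -0.623, 0.231] pointing down, gripper open.
Joint ranges: [-2.96, 2.96], [-0.34, 2.1], [-1.41, 1.46], [0.24, 2.44], [-1.37, 4.51], [0.17, 1.92], [-2.96, 2.96]. Speed limits (rad/s): [2.39, 2.39, 3.14, 3.14, 3.14, 3.14, 3.14].

### API

Orientations are given as a unit quaternion [x, y, z, w].
In Python, from rig import robot, viewer gives the robot as it stands.
- The arm moves only by the tool carry_out, never from a script. Its argument "series" is a list of rows, each a list of 7 numbers: the shift along the tool's x, y, z in m, then the turn, a rotation vector about the tool's x, y, z in rad, then the opening, from 0 (shut) to 1 (fully open). In form: [[tx, ty, tz, wx, wy, wz, gripper], ...]. A call has 1 to 10 rows; each row shifts and turns the commanded pose from where the row before left it, along the tool's axes as they then stand; what a row does not reach is not made up. A row lasts 1/12 s, in which the tool goes at most 41.7 mm and 7.16 degrees, less where a joint would pass 70% of its speed; a pose out of reach is approached as far as the arm can. A call is refused whole if a number of a shift passes 0.0417 or a number of a turn 0.125, either way. A call with a gripper value outside its range is refused whole. The fingers move at their own pace and stop on an object; "force" is the grip in N (left out, the last holds). Time passes only in rows, so rows that do not move let the fingers close. It gives the time, the measured TCP pose, the force and the opening at its end, in the units of the state.
- robot.read_state(): the state, without advancing time (a new reading comes with each control period).
- viewer.get_image(name): name is "scene" or "top" or "wrist"; returns a dict with "frame" (384x512x3 uint8, blue, green, red), "fx", "fy", "cx", "cy" (pixels), "world_to_cam" (4x4, takes a point from world to camera coordinates); the wrist camera has in their place "tool_from_camera" (4x4, takes a point from camera to tool coordinates, whose origin is the TCP and whose axes are the flange's). Camera axes: x right, y down, z forward; pixel columns grow to the right and rows downward; lengths in m; the calibration is good to about 2 mm. A picture is of the moment at which its call begins: read the wrist's pose just before it. There is no depth.
- robot.job_done(): hands the job in, once; it reports no verdict.
The state is a dict: "time_s": time; "joints": joint angles; "dq": joint speeds; "tau": joint torques, N m; "eef_pos": TCP position; "ee_rot": TCP orientation; "ft_force": force on the tool from outside, world axes, zero at the start; "moment": the same for the moment, N m; "gripper_width": finger opening in m.
Only numpy, scipy, OpenCV 4.12 (cv2) and the standard library are available. Lean on these libraries where they do the work, as an engineer would, in place of code of your own. Each camera call takes 0.05 s, during which the arm holds its last target. There are 200 camera calls.

### The job

Switch on the bench supply: take the switch rod by its flat handle from its leaning rest, reach over the splash screen with its bent end, hook the lever hidden behind the screen from the back and pull it towards the screen all the way to its stop. Move the lever with the rod only, never with the fingers or the arm, then put the rod back into its rest as it was, and leave the sample jar standing where it is.

Things in the scene. Friction and masses are not known exactly. Their poses are not given: they have to be found in the camera images.
- rod_mid (a point): Middle of the flat wooden handle (100 long, 14 thick, 36 wide) of the loose switch rod, 180 g. x runs along the handle to the bent end, y across the 14 mm thickness (grip across this), z along the 36 mm width, away from the foot. It starts in the rest, 95 mm above the worktop, z leaning 35 degrees from vertical: the hand must lean as much to straddle it squarely.
- rod_foot (a point): Rounded end of the rod's bent foot, at x +150, z -85 mm from the handle's middle, in the same axes. A 9 mm round steel shaft continues the handle along its x axis and bends square at x +150 mm into the foot, which runs straight along -z.
- rod_rest: Fixed rest, base 110x90 mm. Origin on the worktop under the seated handle's middle (95 mm above it), z up, x along the seated rod to its bent end. Two 12 mm wide aluminium forks at x -38 and +38 mm hold the handle near its ends; fingers go between. They lean and open 35 degrees towards -y; the rod goes out and in along that lean, with 5 mm play, the handle lying on the -y prongs, which end, flared, 18 mm past its middle.
- guard: Fixed splash screen of grey sheet metal, 210 mm wide, 111 high, 5 thick. Origin on the worktop under the screen's middle; x square to the screen, pointing behind it, away from the robot; y along it, z up. Side wings as high, at y -102 and +102 mm, reach back to x 70 mm. The base ends at x 125 mm.
- guard_rail (a point): Middle of the rail behind the screen, 75 mm behind it (axes as the guard's), at the height of the lever's hinge line, 50 mm. A grey isolator with the lever is clamped anywhere along the rail: the lever's middle lies -35 to +35 mm along y from here, not reported: feel for it or look. It does not shift when pushed. Nothing else behind the screen is higher than 58 mm.
- lever (a joint): Black flat paddle lever on the isolator, hinge line parallel to the screen: 26 wide along the screen, 8 thick (11 at its rounded end), ending 61 mm from the hinge line. 0 rad: off, leaning 0.5 rad from vertical away from the screen; 1.0: on, at the hard stop, 0.5 rad towards the screen. Starts at 0 to 0.15, stays where left, takes 3 to 5 N at the paddle.
- jar_2: Bystander: lidded sample jar, 62 mm wide, 78 high, standing loose between rest and screen; origin at the middle of its underside. Not to be pushed or toppled. Behind it, from about 0.5 m ahead of the robot, stands the tall drop-weight rig: carry the rod in front of it.

How it is judged:
On the way, in this order (a step that is already met when the one before it is completed fails the run):
1. the rod is held in the fingers, drawn clear of its rest (contact force between the fingers and rod above 1 N and distance between rod_mid and rod_rest above 0.2 m), for 0.1 s.
2. the lever is pulled over to its stop by the rod (value of joint lever above 0.9 rad and contact force between rod and lever above 0.3 N).
At the end, for the whole second after the job is handed in: The lever is over at its stop (beyond 0.9 of 1.0 rad), and the rod lies still and released in both forks of its rest, foot downwards: the handle's middle within 30 mm along the rest and 12 mm across and in height of its seated place, its x axis within 0.2 rad of the rest's (value of joint lever above 0.9 rad and x of rod_mid in the frame of rod_rest between -0.03 and 0.03 m and y of rod_mid in the frame of rod_rest between -0.012 and 0.012 m and z of rod_mid in the frame of rod_rest between 0.085 and 0.107 m and angle between the x axis of rod_mid and the x axis of rod_rest, either way round below 0.2 rad and x of rod_foot in the frame of rod_rest above 0.11 m and height (world z) of rod_foot below 0.05 m and linear speed of rod below 0.02 m/s); the robot touches nothing.
It fails at once if the fingers or the arm touch the lever (contact force between any of the fingers, the arm and lever above 0.5 N).
It fails at once if the sample jar is pushed away or toppled (distance of jar_2 from where it was at the start of the episode above 0.03 m or angle between jar_2's own z axis and vertical above 0.4 rad).
It also fails if it takes over 67 s, if anything falls off the work surface, if the arm or the gripper's body presses on something with over 40 N, if the wrist force passes 120 N, or if a joint passes its speed limit or range.

## Working session

There is one attempt and no reset: what is moved stays moved. The work goes in short steps, Python scripts to look and compute and a tool call to move; the robot and the scene stay as the last step left them, time stands still between calls to the robot, and variables do not carry over. Pictures are saved under pics/ and viewed, about 8 in all and at most 12, crops included, and the job is handed in when it is done.

Besides the shell and the picture viewer there is one more tool, called after "Emit:" by a JSON object that holds its "api" and its "payload", one argument or row to a line. carry_out: Moves the arm, as the interface text tells. Its arguments: {"type":"object","properties":{"series":{"type":"array","items":{"type":"array","items":{"type":"number"}}},"force":{"type":"number"}},"required":["series"]}

```bash
mkdir -p pics; ls
python3 - <<'E'
from rig import robot, viewer
import cv2, json, pickle
s=robot.read_state(); print({k:s[k] for k in('time_s','eef_pos','ee_rot','ft_force','gripper_width')})
for n in('scene','top'):
    d=viewer.get_image(n); cv2.imwrite(f'pics/{n}0.png',d['frame'])
    pickle.dump(d,open(f'{n}.pkl','wb')); print(n,d['fx'],d['cx'],d['cy'],d['world_to_cam'])
d=viewer.get_image('wrist'); print(d['tool_from_camera'],d['fx']); pickle.dump((s,d),open('wrist.pkl','wb'))
a=cv2.imread('pics/scene0.png');b=cv2.imread('pics/top0.png')
cv2.imwrite('pics/scene0b.png',cv2.resize(a,(800,600),interpolation=2));cv2.imwrite('pics/top0b.png',cv2.resize(b,(800,600),interpolation=2))
E
```

```text
pics
{'time_s': 0.0, 'eef_pos': array([ 0.26064456, -0.62201689,  0.23035708]), 'ee_rot': array([ 9.80378391e-01,  1.97122888e-01, -2.40113547e-04, -8.48921800e-04]), 'ft_force': array([0.71932731, 0.23637783, 0.26411234]), 'gripper_width': 0.0854068030213187}
scene 430.6325814627917 260.29821863516605 196.7429851250428 [[-0.50304204 -0.86422004 -0.00851053  0.2719804 ]
 [-0.67211953  0.39737746 -0.62477715  0.41688663]
 [ 0.54332683 -0.30856908 -0.78075674  1.12984814]
 [ 0.          0.          0.          1.        ]]
top 392.26217846421855 256.00176767736576 191.70400845124053 [[ 3.71998834e-02 -9.99293704e-01 -5.31622742e-03 -2.37116706e-04]
 [-9.77499342e-01 -3.52821822e-02 -2.07966836e-01  5.29231283e-01]
 [ 2.07632381e-01  1.29329508e-02 -9.78121431e-01  1.00731109e+00]
 [ 0.00000000e+00  0.00000000e+00  0.00000000e+00  1.00000000e+00]]
[[ 1.36977487e-04 -9.49997390e-01 -3.12257810e-01  7.98536815e-02]
 [ 9.99999983e-01  1.68932311e-04 -7.52832086e-05  8.95965034e-05]
 [ 1.24269285e-04 -3.12257794e-01  9.49997397e-01 -1.42312478e-01]
 [ 0.00000000e+00  0.00000000e+00  0.00000000e+00  1.00000000e+00]] 327.3041138874893
```

View pics/scene0b.png

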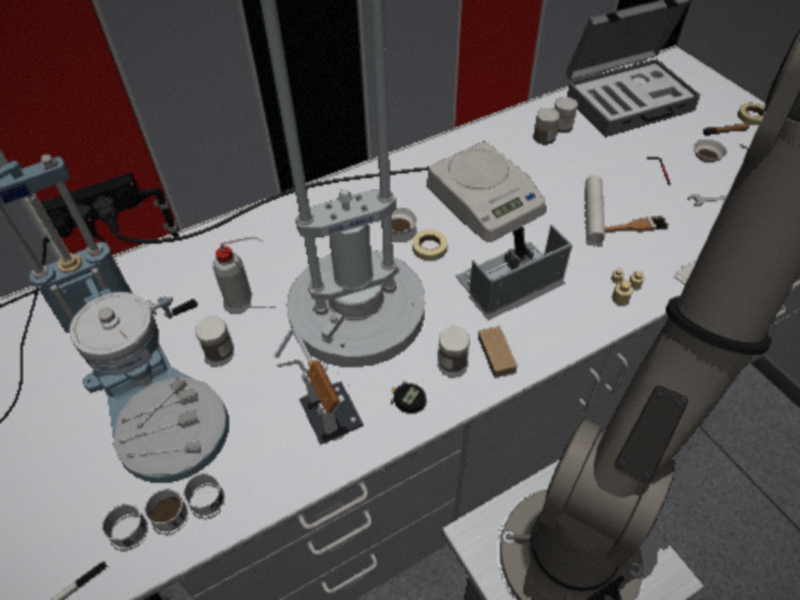

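View pics/top0b.png

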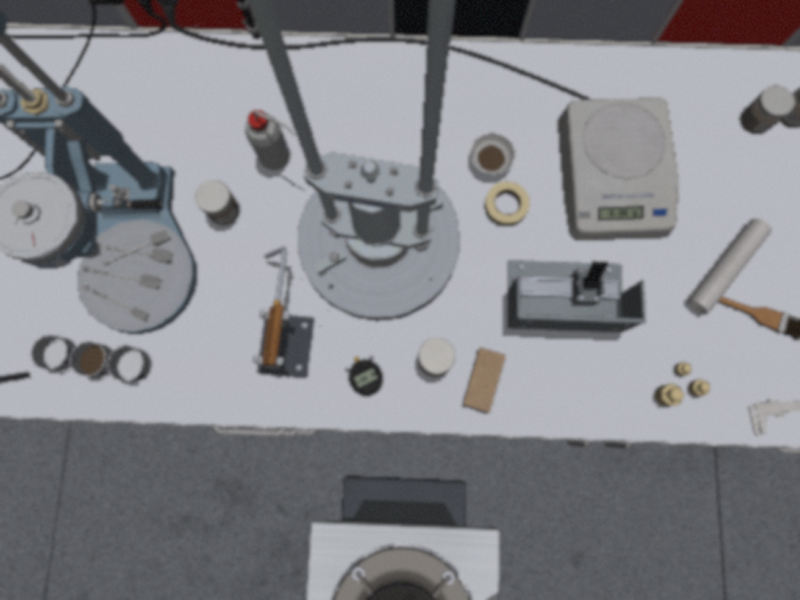

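```bash
cat > h.py <<'E'
import numpy as np, cv2, pickle
from scipy.spatial.transform import Rotation as R
C={n:pickle.load(open(n+'.pkl','rb')) for n in('scene','top')}
def ray(n,u,v):
    d=C[n];M=d['world_to_cam'];r=M[:3,:3].T@np.array([(u-d['cx'])/d['fx'],(v-d['cy'])/d['fy'],1]);return -M[:3,:3].T@M[:3,3],r
def atz(n,u,v,z):
    c,r=ray(n,u,v);return c+r*(z-c[2])/r[2]
def tri(pt,ps):
    A=[];b=[]
    for n,(u,v) in(('top',pt),('scene',ps)):
        c,r=ray(n,u,v);r/=np.linalg.norm(r);P=np.eye(3)-np.outer(r,r);A.append(P);b.append(P@c)
    x,res,_,_=np.linalg.lstsq(np.vstack(A),np.hstack(b),rcond=None);return x,np.sqrt(res)
def proj(n,p):
    d=C[n];q=d['world_to_cam'][:3,:3]@np.asarray(p)+d['world_to_cam'][:3,3];return np.array([d['fx']*q[0]/q[2]+d['cx'],d['fy']*q[1]/q[2]+d['cy']])
E
python3 - <<'E'
from h import *
def crop(n,x,y,w=100,h=75):
    i=cv2.resize(C[n]['frame'][y:y+h,x:x+w],(400,300),interpolation=2);return i
# crops 4x
cr=[('top',140,150),('scene',165,215),('top',315,155),('scene',280,135)]
im=[crop(*c) for c in cr]
for i,c in zip(im,cr):
    for k in range(0,100,10):
        cv2.putText(i,str(c[1]+k),(k*4,8),0,.28,(0,0,255),1);cv2.line(i,(k*4,10),(k*4,14),(0,0,255),1)
    for k in range(0,75,10):
        cv2.putText(i,str(c[2]+k),(0,k*4+3),0,.28,(0,0,255),1)
cv2.imwrite('pics/crops.png',np.vstack([np.hstack(im[:2]),np.hstack(im[2:])]))
E
```

```text
(no output)
```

View pics/crops.png

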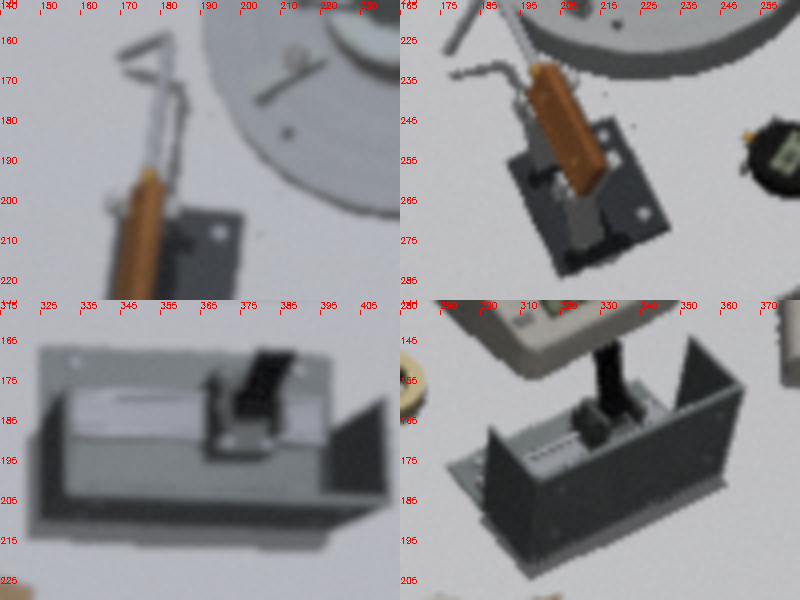

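```bash
cat > fit.py <<'E'
from h import *
from scipy.optimize import least_squares
def T(c,x,y): return np.array([x/4+c[0],y/4+c[1]])-0.125*3
tr,sr,tg,sg=(140,150),(165,215),(315,155),(280,135)
s35,c35=np.sin(np.radians(35)),np.cos(np.radians(35))
Rl=R.from_euler('x',35,degrees=True)  # z-> (0,-s,c)
def rod(p,l): # rod local->world
    q=Rl.apply(l)+[0,0,.095]; return R.from_euler('z',p[2]).apply(q)+[p[0],p[1],0]
def gd(p,l): return R.from_euler('z',p[2]).apply(l)+[p[0],p[1],0]
RC=[('top',T(tr,168,35),(.150,0,0)),('top',T(tr,121,57),(.15,0,-.083)),('top',T(tr,149,175),(.05,0,0)),
 ('scene',np.array([298/1.5625,332/1.5625]),(.150,0,0)),('scene',T(sr,47,52),(.15,0,-.083)),('scene',T(sr,142,70),(.05,0,0))]
GC=[('top',T(tg,65,195),(-.0025,.105,.111)),('top',T(tg,388,200),(-.0025,-.105,.111)),('top',T(tg,388,100),(.07,-.105,.111)),('top',T(tg,66,92),(.07,.105,.111)),
('scene',T(sg,343,88),(-.0025,-.105,.111)),('scene',T(sg,138,178),(-.0025,.105,.111)),('scene',T(sg,90,128),(.07,.105,.111)),('scene',T(sg,290,38),(.07,-.105,.111))]
def fit(f,Cs,x0):
    r=lambda p:np.hstack([proj(n,f(p,np.array(l)))-q for n,q,l in Cs])
    s=least_squares(r,x0,loss='soft_l1');print(s.x,'\n',r(s.x).reshape(-1,2).round(1).tolist());return s.x
if __name__=='__main__':
    a=fit(rod,RC,[.35,.2,-.1]);b=fit(gd,GC,[.4,-.3,0])
    lever=lambda q,l:gd(b,np.array([.075+.061*np.sin(.5-q[1]),q[0]+l[1],.05+.061*np.cos(.5-q[1])]))
    LC=[('top',T(tg,278,51),(0,0,0)),('scene',T(sg,207,43),(0,0,0))]
    fit(lever,LC,[0,0.05])
    print('jar',atz('top',435/1.5625,358/1.5625,.078),'jar scene',atz('scene',454/1.5625,336/1.5625,.078))
E
python3 fit.py
```

```text
[ 0.45501599  0.22633175 -0.05134939] 
 [[0.4, -0.3], [0.0, -0.2], [0.2, 1.4], [-3.0, -3.3], [0.2, 0.1], [-0.0, 1.2]]
[ 0.4952773  -0.27603133  0.00509516] 
 [[-0.9, 0.5], [1.2, 1.8], [-0.2, -0.9], [-1.3, -1.3], [1.1, -0.7], [0.3, 1.4], [-0.6, -0.5], [0.7, -1.4]]
[-0.03787228  0.07681388] 
 [[0.1, -0.1], [0.0, 0.3]]
jar [ 0.4269253  -0.04299164  0.078     ] jar scene [ 0.43625859 -0.04737458  0.078     ]
```

```bash
cat > plan.py <<'E'
from h import *
from fit import Rl
from rig import robot
def tool(yaw,lean=35):  # rod yaw & lean(deg) -> tool R
    r=R.from_euler('z',yaw)*R.from_euler('x',lean,degrees=True)
    return r*R.from_matrix(np.array([[-1,0,0],[0,1,0],[0,0,-1.]]))
def tcp(mid,r,g=.019): return np.array(mid)+r.apply([0,0,g])
def plan(wps,g,p0=None,r0=None,dmax=.035,wmax=.115):
    """wps: list of (pos,R); straight lines; prints rounded rows"""
    if p0 is None:
        s=robot.read_state();p0,r0=np.array(s['eef_pos']),R.from_quat(s['ee_rot'])
    p,r=p0,r0;rows=[]
    for P,Q in wps:
        w=(r.inv()*Q).as_rotvec();n=max(1,int(np.ceil(max(np.linalg.norm(P-p)/dmax,np.linalg.norm(w)/wmax))))
        pa,ra=p,r
        for k in range(1,n+1):
            pk=pa+(P-pa)*k/n;rk=ra*R.from_rotvec(w*k/n)
            t=np.round(r.inv().apply(pk-p),3);v=np.round((r.inv()*rk).as_rotvec(),3)
            p=p+r.apply(t);r=r*R.from_rotvec(v);rows.append([*t.tolist(),*v.tolist(),g])
    rows=[[0.0+x for x in q] for q in rows]
    for i in range(0,len(rows),10): print(str(rows[i:i+10]).replace(' ',''))
    print(len(rows),'end',p.round(4),r.as_quat().round(3));return p,r
E
python3 - <<'E'
from plan import *
print('scale front',atz('top',620/1.5625,235/1.5625,.05),'rig front',atz('top',380/1.5625,318/1.5625,.02),'rig left',atz('top',300/1.5625,240/1.5625,.03),'rig col',atz('top',320/1.5625,170/1.5625,.2))
mid=np.array([.455,.226,.095]);yw=-.051
G=tool(yw);zr=-G.apply([0,0,1.])
plan([(np.array([.33,-.37,.33]),tool(-1.9,0)),(np.array([.42,-.02,.34]),tool(-1.2,0)),(tcp(mid,G)+.2*zr,G),(tcp(mid,G)+.09*zr,G)],.6)
E
```

```text
scale front [ 0.6615745  -0.36775944  0.05      ] rig front [0.50153982 0.05400919 0.02      ] rig left [0.63824596 0.20511174 0.03      ] rig col [0.70082518 0.15007249 0.2       ]
[[0.02,-0.026,-0.012,0.0,0.0,-0.106,0.6],[0.023,-0.023,-0.013,0.0,0.0,-0.105,0.6],[0.025,-0.021,-0.012,0.0,0.0,-0.106,0.6],[0.027,-0.018,-0.013,-0.001,0.0,-0.105,0.6],[0.029,-0.015,-0.012,0.0,0.0,-0.106,0.6],[0.031,-0.013,-0.012,0.0,0.0,-0.106,0.6],[0.031,-0.008,-0.013,0.0,0.0,-0.105,0.6],[0.032,-0.006,-0.012,0.0,-0.001,-0.106,0.6],[0.033,-0.003,-0.001,0.0,0.0,-0.064,0.6],[0.033,0.0,-0.001,0.0,0.0,-0.063,0.6]]
[[0.032,0.002,-0.001,0.0,0.0,-0.064,0.6],[0.033,0.003,-0.001,0.0,0.0,-0.063,0.6],[0.032,0.006,-0.001,0.0,0.0,-0.064,0.6],[0.032,0.008,-0.001,0.0,0.0,-0.064,0.6],[0.032,0.01,-0.001,0.0,0.0,-0.063,0.6],[0.03,0.012,-0.001,0.0,0.0,-0.064,0.6],[0.03,0.014,0.0,0.0,0.0,-0.064,0.6],[0.029,0.015,-0.001,0.0,0.0,-0.063,0.6],[0.028,0.018,-0.001,0.0,0.0,-0.064,0.6],[0.01,0.007,0.008,-0.045,0.029,-0.093,0.6]]
[[0.009,0.007,0.009,-0.045,0.029,-0.092,0.6],[0.009,0.007,0.009,-0.046,0.03,-0.093,0.6],[0.007,0.008,0.01,-0.045,0.029,-0.092,0.6],[0.006,0.008,0.01,-0.045,0.029,-0.093,0.6],[0.006,0.008,0.011,-0.045,0.029,-0.093,0.6],[0.004,0.008,0.011,-0.045,0.029,-0.092,0.6],[0.003,0.008,0.012,-0.045,0.03,-0.093,0.6],[0.002,0.008,0.012,-0.045,0.029,-0.092,0.6],[0.001,0.007,0.013,-0.046,0.029,-0.093,0.6],[0.0,0.006,0.013,-0.045,0.029,-0.093,0.6]]
[[-0.001,0.006,0.013,-0.045,0.029,-0.092,0.6],[0.0,0.0,0.028,0.0,0.0,0.0,0.6],[0.0,0.0,0.027,0.0,0.0,0.0,0.6],[0.0,0.0,0.028,0.0,0.0,0.0,0.6],[0.0,0.0,0.027,0.0,0.0,0.0,0.6]]
35 end [0.453  0.185  0.1532] [0.024 0.953 0.301 0.008]
```

Emit:
{"api": "carry_out", "payload": {
  "series": [
    [0.02,-0.026,-0.012,0,0,-0.106,0.6],
    [0.023,-0.023,-0.013,0,0,-0.105,0.6],
    [0.025,-0.021,-0.012,0,0,-0.106,0.6],
    [0.027,-0.018,-0.013,-0.001,0,-0.105,0.6],
    [0.029,-0.015,-0.012,0,0,-0.106,0.6],
    [0.031,-0.013,-0.012,0,0,-0.106,0.6],
    [0.031,-0.008,-0.013,0,0,-0.105,0.6],
    [0.032,-0.006,-0.012,0,-0.001,-0.106,0.6],
    [0.033,-0.003,-0.001,0,0,-0.064,0.6],
    [0.033,0,-0.001,0,0,-0.063,0.6]
  ]
}}

```text
time_s: 0.98
eef_pos: [0.3464, -0.305, 0.3328]
ee_rot: [0.774, 0.633, -0.0, 0.001]
ft_force: [0.7, -0.2, -0.1]
gripper_width: 0.051
```

Emit:
{"api": "carry_out", "payload": {
  "series": [
    [0.032,0.002,-0.001,0,0,-0.064,0.6],
    [0.033,0.003,-0.001,0,0,-0.063,0.6],
    [0.032,0.006,-0.001,0,0,-0.064,0.6],
    [0.032,0.008,-0.001,0,0,-0.064,0.6],
    [0.032,0.01,-0.001,0,0,-0.063,0.6],
    [0.03,0.012,-0.001,0,0,-0.064,0.6],
    [0.03,0.014,0,0,0,-0.064,0.6],
    [0.029,0.015,-0.001,0,0,-0.063,0.6],
    [0.028,0.018,-0.001,0,0,-0.064,0.6],
    [0.01,0.007,0.008,-0.045,0.029,-0.093,0.6]
  ]
}}

```text
time_s: 1.82
eef_pos: [0.4251, -0.0018, 0.3333]
ee_rot: [0.52, 0.853, 0.028, 0.002]
ft_force: [0.4, 0.7, 0.5]
gripper_width: 0.0513
```

Emit:
{"api": "carry_out", "payload": {
  "series": [
    [0.009,0.007,0.009,-0.045,0.029,-0.092,0.6],
    [0.009,0.007,0.009,-0.046,0.03,-0.093,0.6],
    [0.007,0.008,0.01,-0.045,0.029,-0.092,0.6],
    [0.006,0.008,0.01,-0.045,0.029,-0.093,0.6],
    [0.006,0.008,0.011,-0.045,0.029,-0.093,0.6],
    [0.004,0.008,0.011,-0.045,0.029,-0.092,0.6],
    [0.003,0.008,0.012,-0.045,0.03,-0.093,0.6],
    [0.002,0.008,0.012,-0.045,0.029,-0.092,0.6],
    [0.001,0.007,0.013,-0.046,0.029,-0.093,0.6],
    [0,0.006,0.013,-0.045,0.029,-0.093,0.6]
  ]
}}

```text
time_s: 2.65
eef_pos: [0.4473, 0.1102, 0.2507]
ee_rot: [0.071, 0.958, 0.279, 0.008]
ft_force: [0.2, -1.3, -0.3]
gripper_width: 0.0512
```

Emit:
{"api": "carry_out", "payload": {
  "series": [
    [-0.001,0.006,0.013,-0.045,0.029,-0.092,0.6],
    [0,0,0.03,0,0,0,0.6],
    [0,0,0.03,0,0,0,0.6],
    [0,0,0,0,0,0,0.6],
    [0,0,0,0,0,0,0.6]
  ]
}}

```text
time_s: 3.07
eef_pos: [0.4505, 0.1565, 0.1933]
ee_rot: [0.024, 0.953, 0.3, 0.006]
ft_force: [0.2, -0.7, 0.7]
gripper_width: 0.051
```

```bash
cat > look.py <<'E'
import sys
from plan import *
from rig import viewer
def wrist(name):
    s=robot.read_state();d=viewer.get_image('wrist')
    pickle.dump((dict(s),d),open('wrist.pkl','wb'))
    i=d['frame'];cv2.imwrite(f'pics/{name}.png',cv2.resize(i,(800,600),interpolation=2))
    return s,d
def wproj(s,d,p):
    r=R.from_quat(s['ee_rot']);t=r.inv().apply(np.array(p)-s['eef_pos']);M=np.linalg.inv(d['tool_from_camera']);q=M[:3,:3]@t+M[:3,3]
    return np.array([d['fx']*q[0]/q[2]+d['cx'],d['fy']*q[1]/q[2]+d['cy']])
E
python3 - <<'E'
from look import *
from fit import rod
s,d=wrist('w1');print(s['eef_pos'],s['ee_rot'])
i=cv2.imread('pics/w1.png')
p=[.455,.226,-.051]
for l in [(a,b,c) for a in(-.05,.05) for b in(-.007,.007) for c in(-.018,.018)]+[(.15,0,0),(.15,0,-.085)]:
    q=wproj(s,d,rod(p,np.array(l)))*1.5625;print(l,q.round());cv2.circle(i,tuple(int(x) for x in q),2,(0,255,0),-1)
cv2.imwrite('pics/w1.png',i)
E
```

```text
[0.45051172 0.15648609 0.19333101] [0.02388099 0.95346169 0.30049917 0.00638375]
(-0.05, -0.007, -0.018) [383. 190.]
(-0.05, -0.007, 0.018) [381. 198.]
(-0.05, 0.007, -0.018) [409. 190.]
(-0.05, 0.007, 0.018) [411. 198.]
(0.05, -0.007, -0.018) [384. 358.]
(0.05, -0.007, 0.018) [383. 387.]
(0.05, 0.007, -0.018) [407. 358.]
(0.05, 0.007, 0.018) [409. 387.]
(0.15, 0, 0) [395. 515.]
(0.15, 0, -0.085) [395. 438.]
```

View pics/w1.png

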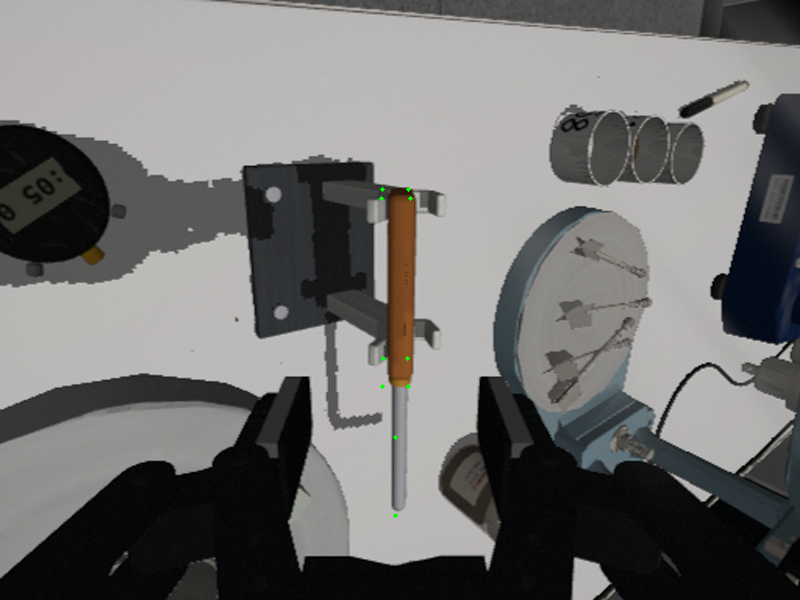

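Run:
```python
from plan import *
mid=np.array([.4535,.228,.096]);G=tool(-.051)
s=robot.read_state();r=R.from_quat(s['ee_rot'])
print(r.inv().apply(tcp(mid,G)-s['eef_pos']),(r.inv()*G).as_rotvec())
```

```text
[0.00186749 0.00295115 0.14090034] [-0.00088538  0.00017773  0.00018329]
```

Emit:
{"api": "carry_out", "payload": {
  "series": [
    [0.002,0.003,0.02,0,0,0,0.6],
    [0,0,0.025,0,0,0,0.6],
    [0,0,0.025,0,0,0,0.6],
    [0,0,0.025,0,0,0,0.6],
    [0,0,0.02,0,0,0,0.6],
    [0,0,0.015,0,0,0,0.6],
    [0,0,0.009,0,0,0,0.6],
    [0,0,0,0,0,0,0.6],
    [0,0,0,0,0,0,0.6]
  ]
}}

```text
time_s: 3.87
eef_pos: [0.4549, 0.2374, 0.0825]
ee_rot: [0.025, 0.954, 0.3, 0.009]
ft_force: [0.6, 0.0, 0.4]
gripper_width: 0.0509
```

Emit:
{"api": "carry_out", "payload": {
  "series": [
    [0,0,0,0,0,0,0],
    [0,0,0,0,0,0,0],
    [0,0,0,0,0,0,0],
    [0,0,0,0,0,0,0],
    [0,0,0,0,0,0,0],
    [0,0,0,0,0,0,0]
  ],
  "force": 100
}}

```text
time_s: 4.37
eef_pos: [0.4549, 0.2378, 0.0831]
ee_rot: [0.025, 0.953, 0.3, 0.009]
ft_force: [-2.4, -4.1, 11.7]
gripper_width: 0.0127
```

Emit:
{"api": "carry_out", "payload": {
  "series": [
    [0,0,-0.008,0,0,0,0],
    [0,0,-0.012,0,0,0,0],
    [0,0,-0.015,0,0,0,0],
    [0,0,-0.02,0,0,0,0],
    [0,0,-0.02,0,0,0,0],
    [0,0,-0.02,0,0,0,0],
    [0,0,-0.015,0,0,0,0],
    [0,0,0,0,0,0,0]
  ]
}}

```text
time_s: 5.03
eef_pos: [0.4522, 0.1727, 0.1738]
ee_rot: [0.025, 0.954, 0.299, 0.011]
ft_force: [-0.1, -0.4, -1.2]
gripper_width: 0.0125
```

Run:
```python
from plan import *
s=robot.read_state();print(s['eef_pos'],s['ee_rot'],s['ft_force'],s['joints'])
A=np.array
plan([(A([.38,.20,.33]),tool(-.35,10)),(A([.375,.18,.33]),tool(-1.5,0)),(A([.43,0,.33]),tool(-1.57,0)),(A([.39,-.19,.33]),tool(-1.5,0)),(A([.37,-.312,.33]),tool(-.7,0)),(A([.40,-.312,.30]),tool(0,0))],0)
```

```text
[0.45223306 0.17271324 0.17378707] [0.02537956 0.95385358 0.29901326 0.01050221] [-0.07302966 -0.38087665 -1.23289897] [ 0.49184975  0.33832395 -0.69536481  2.16402536 -0.63307585  0.67088137
  1.85203319]
[[0.015,0.022,-0.023,0.086,-0.022,0.055,0.0],[0.015,0.019,-0.025,0.086,-0.022,0.056,0.0],[0.015,0.015,-0.027,0.086,-0.021,0.055,0.0],[0.016,0.013,-0.029,0.087,-0.022,0.056,0.0],[0.016,0.009,-0.029,0.086,-0.022,0.055,0.0],[0.0,-0.002,0.0,0.014,-0.009,0.104,0.0],[-0.001,-0.002,-0.001,0.014,-0.009,0.105,0.0],[0.0,-0.001,0.0,0.014,-0.009,0.104,0.0],[-0.001,-0.002,0.0,0.014,-0.009,0.104,0.0],[-0.001,-0.002,0.0,0.014,-0.01,0.104,0.0]]
[[-0.001,-0.001,-0.001,0.014,-0.009,0.105,0.0],[-0.001,-0.002,0.0,0.014,-0.009,0.104,0.0],[-0.002,-0.001,0.0,0.014,-0.009,0.104,0.0],[-0.001,-0.001,0.0,0.014,-0.009,0.104,0.0],[-0.002,-0.001,0.0,0.014,-0.009,0.105,0.0],[-0.002,-0.001,0.0,0.015,-0.009,0.104,0.0],[-0.031,0.007,0.0,0.0,0.0,0.012,0.0],[-0.03,0.008,0.0,0.0,0.0,0.011,0.0],[-0.03,0.007,0.0,0.0,0.0,0.012,0.0],[-0.031,0.008,0.0,0.0,0.0,0.012,0.0]]
[[-0.03,0.009,0.0,0.0,0.0,0.011,0.0],[-0.03,0.009,0.
[... 153 characters left out ...]
08,0.0,0.0,0.0,-0.012,0.0],[-0.031,-0.008,0.0,0.0,0.0,-0.011,0.0],[-0.031,-0.009,0.0,0.0,0.0,-0.012,0.0],[-0.017,-0.004,0.0,0.0,0.0,-0.114,0.0],[-0.017,-0.006,0.0,0.0,0.0,-0.115,0.0]]
[[-0.016,-0.008,0.0,0.0,0.0,-0.114,0.0],[-0.015,-0.01,0.0,0.0,0.0,-0.114,0.0],[-0.013,-0.011,0.0,0.0,0.0,-0.114,0.0],[-0.013,-0.013,0.0,0.001,0.0,-0.115,0.0],[-0.011,-0.014,0.0,0.0,0.0,-0.114,0.0],[-0.003,0.003,0.004,0.0,0.0,-0.1,0.0],[-0.004,0.002,0.004,0.0,0.0,-0.1,0.0],[-0.003,0.002,0.005,0.0,0.0,-0.1,0.0],[-0.004,0.002,0.004,0.0,0.0,-0.1,0.0],[-0.005,0.001,0.004,0.0,0.0,-0.1,0.0]]
[[-0.004,0.001,0.004,0.0,0.0,-0.1,0.0],[-0.004,0.001,0.005,0.0,0.0,-0.1,0.0]]
42 end [ 0.3999 -0.3119  0.2996] [ 0.  1. -0. -0.]
```

Emit:
{"api": "carry_out", "payload": {
  "series": [
    [0.015,0.022,-0.023,0.086,-0.022,0.055,0],
    [0.015,0.019,-0.025,0.086,-0.022,0.056,0],
    [0.015,0.015,-0.027,0.086,-0.021,0.055,0],
    [0.016,0.013,-0.029,0.087,-0.022,0.056,0],
    [0.016,0.009,-0.029,0.086,-0.022,0.055,0],
    [0,-0.002,0,0.014,-0.009,0.104,0],
    [-0.001,-0.002,-0.001,0.014,-0.009,0.105,0],
    [0,-0.001,0,0.014,-0.009,0.104,0],
    [-0.001,-0.002,0,0.014,-0.009,0.104,0],
    [-0.001,-0.002,0,0.014,-0.01,0.104,0]
  ]
}}

```text
time_s: 5.87
eef_pos: [0.3835, 0.1864, 0.3087]
ee_rot: [0.406, 0.911, 0.072, -0.003]
ft_force: [-1.2, 0.3, -1.7]
gripper_width: 0.0128
```

Emit:
{"api": "carry_out", "payload": {
  "series": [
    [-0.001,-0.001,-0.001,0.014,-0.009,0.105,0],
    [-0.001,-0.002,0,0.014,-0.009,0.104,0],
    [-0.002,-0.001,0,0.014,-0.009,0.104,0],
    [-0.001,-0.001,0,0.014,-0.009,0.104,0],
    [-0.002,-0.001,0,0.014,-0.009,0.105,0],
    [-0.002,-0.001,0,0.015,-0.009,0.104,0],
    [-0.031,0.007,0,0,0,0.012,0],
    [-0.03,0.008,0,0,0,0.011,0],
    [-0.03,0.007,0,0,0,0.012,0],
    [-0.031,0.008,0,0,0,0.012,0]
  ]
}}

```text
time_s: 6.7
eef_pos: [0.4229, 0.0557, 0.3023]
ee_rot: [0.683, 0.73, 0.019, -0.018]
ft_force: [1.1, -0.4, -2.2]
gripper_width: 0.0126
```

Emit:
{"api": "carry_out", "payload": {
  "series": [
    [-0.03,0.009,0,0,0,0.011,0],
    [-0.03,0.009,0,-0.001,0,0.012,0],
    [-0.032,-0.007,0,0,0,-0.012,0],
    [-0.031,-0.007,0,0,0,-0.011,0],
    [-0.032,-0.007,0,0,0,-0.012,0],
    [-0.031,-0.008,0,0,0,-0.012,0],
    [-0.031,-0.008,0,0,0,-0.011,0],
    [-0.031,-0.009,0,0,0,-0.012,0],
    [-0.017,-0.004,0,0,0,-0.114,0],
    [-0.017,-0.006,0,0,0,-0.115,0]
  ]
}}

```text
time_s: 7.53
eef_pos: [0.4072, -0.2291, 0.287]
ee_rot: [0.575, 0.818, 0.022, -0.016]
ft_force: [0.4, -0.2, -1.3]
gripper_width: 0.0126
```

Emit:
{"api": "carry_out", "payload": {
  "series": [
    [-0.016,-0.008,0,0,0,-0.114,0],
    [-0.015,-0.01,0,0,0,-0.114,0],
    [-0.013,-0.011,0,0,0,-0.114,0],
    [-0.013,-0.013,0,0.001,0,-0.115,0],
    [-0.011,-0.014,0,0,0,-0.114,0],
    [-0.003,0.003,0.004,0,0,-0.1,0],
    [-0.004,0.002,0.004,0,0,-0.1,0],
    [-0.003,0.002,0.005,0,0,-0.1,0],
    [-0.004,0.002,0.004,0,0,-0.1,0],
    [-0.005,0.001,0.004,0,0,-0.1,0]
  ]
}}

```text
time_s: 8.37
eef_pos: [0.4192, -0.3136, 0.2612]
ee_rot: [0.076, 0.997, 0.027, -0.003]
ft_force: [0.9, 0.4, -2.1]
gripper_width: 0.013
```

Run:
```python
from plan import *
s=robot.read_state();print(s['eef_pos'],s['ee_rot'],s['joints'])
A=np.array
plan([(A([.42,-.312,.28]),tool(0,0)),(A([.475,-.312,.26]),tool(0,0))],0)
```

```text
[ 0.4191994  -0.31364507  0.26122617] [ 0.0764754   0.99671588  0.02650165 -0.00257576] [ 0.88819124  0.24534459 -0.3972981   1.83510742  0.05359744  1.10672499
  1.89337247]
[[0.0,0.001,-0.009,0.027,-0.003,-0.077,0.0],[-0.001,0.001,-0.01,0.026,-0.002,-0.076,0.0],[-0.027,0.0,0.01,0.0,0.0,0.0,0.0],[-0.028,0.0,0.01,0.0,0.0,0.0,0.0]]
4 end [ 0.4754 -0.3125  0.2603] [ 0.  1.  0. -0.]
```

Emit:
{"api": "carry_out", "payload": {
  "series": [
    [0,0.001,-0.009,0.027,-0.003,-0.077,0],
    [-0.001,0.001,-0.01,0.026,-0.002,-0.076,0],
    [-0.027,0,0.01,0,0,0,0],
    [-0.028,0,0.01,0,0,0,0],
    [0,0,0,0,0,0,0],
    [0,0,0,0,0,0,0]
  ]
}}

```text
time_s: 8.87
eef_pos: [0.4762, -0.3121, 0.2598]
ee_rot: [0.001, 1.0, 0.001, -0.001]
ft_force: [0.0, 0.1, -2.3]
gripper_width: 0.0127
```

```bash
cat > snap.py <<'E'
from look import *
def snap(name,tc,sc,w=64,h=48):
    im=[];b=[]
    for n,(x,y) in(('top',tc),('scene',sc)):
        i=viewer.get_image(n)['frame'];i=cv2.resize(i[y:y+h,x:x+w],(400,300),interpolation=2)
        im.append(i)
    s,d=wrist(name+'w');j=cv2.resize(d['frame'],(400,300),interpolation=3)
    j2=cv2.resize(d['frame'][190:382,130:386],(400,300),interpolation=2)
    cv2.imwrite(f'pics/{name}.png',np.vstack([np.hstack(im),np.hstack([j,j2])]));return s
E
python3 - <<'E'
from snap import *
s=snap('hook',(330,125),(300,110),100,75);print(s['eef_pos'],s['ee_rot'],s['ft_force'])
E
```

```text
[ 0.47485559 -0.31340576  0.26083606] [ 2.82266786e-03  9.99995909e-01 -2.31657796e-04 -4.01615668e-04] [-0.20751441 -0.42107375 -2.86571233]
```

View pics/hook.png

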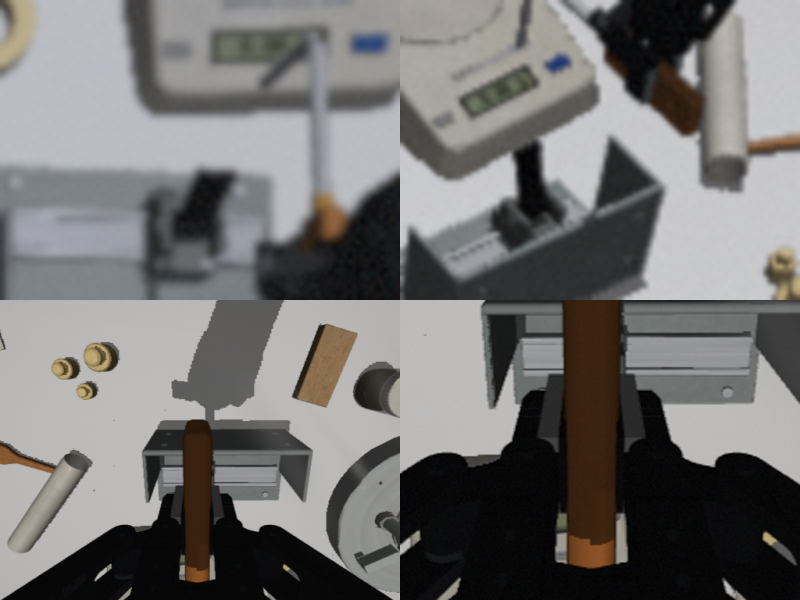

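Run:
```python
from h import *
p,e=tri((396-.37,146.2-.37),(330.5-.37,121.3-.37));print('foot',p,e)
print('bend',atz('top',409-.37,133.8-.37,.28), 'shaft start',atz('top',330+326/4,125+196/4,.28))
# lever tip now
print(tri((330+212/4-.37,125+176/4-.37),(300+127/4-.37,110+143/4-.37)))
```

```text
foot [ 0.6234353  -0.31429473  0.19500137] [0.00120096]
bend [ 0.62366938 -0.31293582  0.28      ] shaft start [ 0.53199096 -0.31507494  0.28      ]
(array([ 0.58808407, -0.30571216,  0.11739908]), array([0.00045707]))
```

Emit:
{"api": "carry_out", "payload": {
  "series": [
    [0,0.002,0.02,0,0,0,0],
    [0,0,0.02,0,0,0,0],
    [0,0,0.02,0,0,0,0],
    [0,0,0.02,0,0,0,0],
    [0,0,0.015,0,0,0,0],
    [0,0,0.01,0,0,0,0],
    [0,0,0.005,0,0,0,0],
    [0,0,0,0,0,0,0]
  ],
  "force": 120
}}

```text
time_s: 9.68
eef_pos: [0.4749, -0.3119, 0.1511]
ee_rot: [0.003, 1.0, -0.0, -0.0]
ft_force: [0.1, 0.7, -1.8]
gripper_width: 0.0123
```

Emit:
{"api": "carry_out", "payload": {
  "series": [
    [0.005,0,0,0,0,0,0],
    [0.005,0,0,0,0,0,0],
    [0.005,0,0,0,0,0,0],
    [0.005,0,0,0,0,0,0],
    [0.005,0,0,0,0,0,0],
    [0.005,0,0,0,0,0,0],
    [0.005,0,0,0,0,0,0],
    [0,0,0,0,0,0,0]
  ]
}}

```text
time_s: 10.35
eef_pos: [0.4413, -0.3121, 0.1526]
ee_rot: [0.003, 1.0, -0.001, 0.002]
ft_force: [3.6, -0.4, 0.2]
gripper_width: 0.0124
```

Emit:
{"api": "carry_out", "payload": {
  "series": [
    [0.005,0,0,0,0,0,0],
    [0.005,0,0,0,0,0,0],
    [0.005,0,0,0,0,0,0],
    [0.005,0,0,0,0,0,0],
    [0.003,0,0,0,0,0,0],
    [0,0,0,0,0,0,0]
  ]
}}

```text
time_s: 10.85
eef_pos: [0.4166, -0.3115, 0.1513]
ee_rot: [0.003, 1.0, -0.001, -0.0]
ft_force: [2.2, 0.1, -0.7]
gripper_width: 0.0128
```

Emit:
{"api": "carry_out", "payload": {
  "series": [
    [0.003,0,0,0,0,0,0],
    [0.003,0,0,0,0,0,0],
    [0,0,0,0,0,0,0]
  ]
}}

```text
time_s: 11.1
eef_pos: [0.411, -0.3113, 0.1515]
ee_rot: [0.003, 1.0, -0.0, -0.0]
ft_force: [1.8, 0.8, 1.7]
gripper_width: 0.0124
```

Emit:
{"api": "carry_out", "payload": {
  "series": [
    [0.003,0,0,0,0,0,0],
    [0,0,0,0,0,0,0]
  ]
}}

```text
time_s: 11.27
eef_pos: [0.4094, -0.3115, 0.152]
ee_rot: [0.003, 1.0, -0.001, 0.001]
ft_force: [2.9, -0.7, 3.1]
gripper_width: 0.0125
```

Emit:
{"api": "carry_out", "payload": {
  "series": [
    [0.003,0,0,0,0,0,0],
    [0,0,0,0,0,0,0]
  ]
}}

```text
time_s: 11.43
eef_pos: [0.4076, -0.3117, 0.1526]
ee_rot: [0.003, 1.0, -0.001, 0.002]
ft_force: [3.6, 0.5, 5.3]
gripper_width: 0.0125
```

Emit:
{"api": "carry_out", "payload": {
  "series": [
    [0.003,0,0,0,0,0,0],
    [0,0,0,0,0,0,0]
  ]
}}

```text
time_s: 11.6
eef_pos: [0.406, -0.3118, 0.1531]
ee_rot: [0.002, 1.0, -0.002, 0.004]
ft_force: [7.0, -0.2, -0.3]
gripper_width: 0.0123
```

Run:
```python
from snap import *
s=snap('pull',(330,150),(290,110),100,75);print(s['eef_pos'],s['ee_rot'],s['ft_force'])
```

```text
[ 0.4042246  -0.31164012  0.15252539] [ 0.00271529  0.9999939  -0.00119878  0.00184376] [3.03846759 0.80417792 4.65704166]
```

View pics/pull.png

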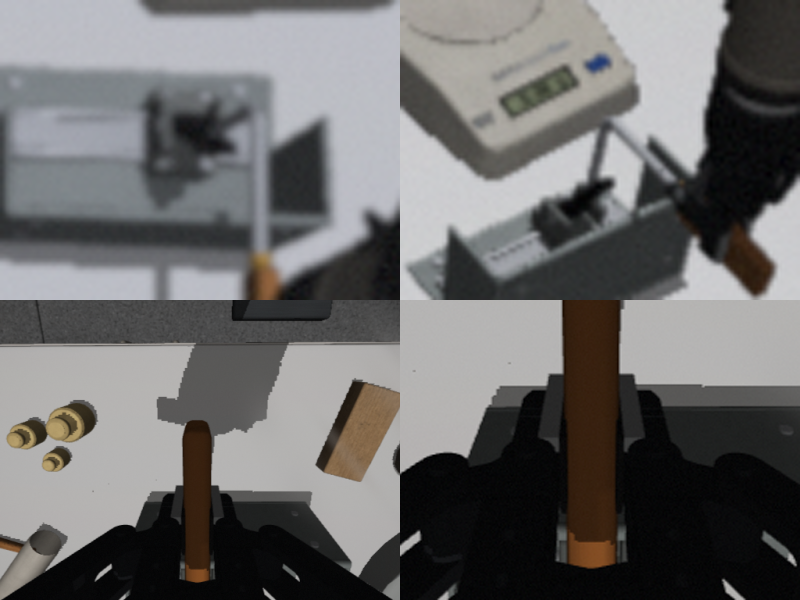

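Emit:
{"api": "carry_out", "payload": {
  "series": [
    [0.004,0,0,0,0,0,0],
    [0,0,0,0,0,0,0],
    [0,0,0,0,0,0,0]
  ]
}}

```text
time_s: 12.0
eef_pos: [0.4002, -0.3117, 0.1524]
ee_rot: [0.003, 1.0, -0.001, 0.002]
ft_force: [4.9, 0.5, 5.8]
gripper_width: 0.012
```

Emit:
{"api": "carry_out", "payload": {
  "series": [
    [0.004,0,0,0,0,0,0],
    [0,0,0,0,0,0,0],
    [0,0,0,0,0,0,0]
  ]
}}

```text
time_s: 12.25
eef_pos: [0.399, -0.3117, 0.153]
ee_rot: [0.002, 1.0, -0.002, 0.005]
ft_force: [12.5, 0.9, 1.5]
gripper_width: 0.0122
```

Emit:
{"api": "carry_out", "payload": {
  "series": [
    [0.004,0,0,0,0,0,0],
    [0,0,0,0,0,0,0],
    [0,0,0,0,0,0,0]
  ]
}}

```text
time_s: 12.5
eef_pos: [0.398, -0.3116, 0.1535]
ee_rot: [0.002, 1.0, -0.002, 0.007]
ft_force: [20.0, -1.6, -3.9]
gripper_width: 0.0122
```

Run:
```python
from snap import *
s=snap('pull2',(360,160),(320,125),64,48);print(s['eef_pos'],s['ee_rot'],s['ft_force'])
```

```text
[ 0.39798121 -0.31168471  0.15355478] [ 0.0017228   0.9999698  -0.00222845  0.0072439 ] [18.92583697 -0.10572984 -2.22929885]
```

View pics/pull2.png

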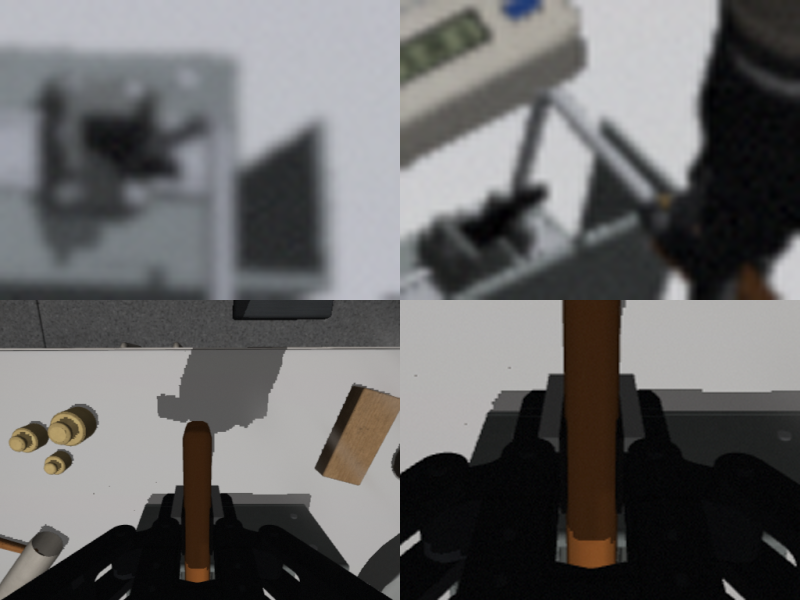

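Run:
```python
from h import *
for a in((0.49527,-.314,0),):
  for q in(.8,.9,1.0):
    p=np.array([.4953+.075+.061*np.sin(.5-q),-.311,.05+.061*np.cos(.5-q)])
    t,s=proj('top',p),proj('scene',p);print(q,p.round(3),(t-[360,160])*6.25,(s-[320,125])*6.25)
```

```text
0.8 [ 0.552 -0.311  0.108] [150.65778441 144.46767028] [116.13065039 176.62400222]
0.9 [ 0.547 -0.311  0.106] [149.49251468 159.11703229] [122.05258571 185.98263171]
1.0 [ 0.541 -0.311  0.104] [147.88683277 173.47748836] [127.57476872 195.81791236]
```

Emit:
{"api": "carry_out", "payload": {
  "series": [
    [-0.01,0,0,0,0,0,0],
    [-0.01,0,0,0,0,0,0],
    [-0.01,0,0,0,0,0,0],
    [0,0,-0.02,0,0,0,0],
    [0,0,-0.03,0,0,0,0],
    [0,0,-0.03,0,0,0,0],
    [0,0,-0.03,0,0,0,0],
    [0,0,-0.015,0,0,0,0],
    [0,0,0,0,0,0,0]
  ]
}}

```text
time_s: 13.4
eef_pos: [0.4211, -0.3122, 0.2793]
ee_rot: [0.003, 1.0, -0.002, 0.001]
ft_force: [0.6, -0.4, -2.3]
gripper_width: 0.0123
```

Run:
```python
from plan import *
s=robot.read_state();print(s['eef_pos'],s['ee_rot'],s['ft_force'])
A=np.array
plan([(A([.385,-.29,.29]),tool(-.7,0)),(A([.40,-.19,.30]),tool(-1.5,0)),(A([.43,0,.30]),tool(-1.57,0)),(A([.39,.17,.30]),tool(-1.5,0)),(A([.39,.18,.30]),tool(-.35,10))],0,wmax=.105)
```

```text
[ 0.42113172 -0.31215975  0.27928642] [ 0.00331839  0.99999195 -0.00190217  0.00121354] [ 0.62404206 -0.36718277 -2.32731986]
[[0.005,0.003,-0.002,0.0,0.001,0.099,0.0],[0.006,0.003,-0.001,-0.001,0.0,0.099,0.0],[0.005,0.002,-0.002,0.0,0.001,0.099,0.0],[0.006,0.001,-0.001,-0.001,0.0,0.099,0.0],[0.006,0.001,-0.002,0.0,0.001,0.099,0.0],[0.006,0.0,-0.001,0.0,0.0,0.099,0.0],[0.006,0.0,-0.002,-0.001,0.001,0.099,0.0],[0.007,0.011,-0.001,0.0,0.0,0.1,0.0],[0.007,0.01,-0.001,0.0,0.0,0.1,0.0],[0.009,0.009,-0.002,0.0,0.0,0.1,0.0]]
[[0.01,0.008,-0.001,0.0,0.0,0.1,0.0],[0.01,0.008,-0.001,0.0,0.0,0.1,0.0],[0.011,0.006,-0.001,0.0,0.0,0.1,0.0],[0.011,0.005,-0.002,0.0,0.0,0.1,0.0],[0.013,0.004,-0.001,0.0,0.0,0.1,0.0],[0.031,0.007,0.0,0.0,0.0,0.012,0.0],[0.031,0.007,0.0,0.0,0.0,0.011,0.0],[0.032,0.007,0.0,0.0,0.0,0.012,0.0],[0.031,0.006,0.0,0.0,0.0,0.012,0.0],[0.032,0.006,0.0,0.0,0.0,0.012,0.0]]
[[0.031,0.005,0.0,0.0,0.0,0.011,0.0],[0.034,-0.008,0.0,0.0,0.0,-0.014,0.0],[0.034,-0.007,0.0,0.0,0.0,-0.014,0.0],[0.034,-0.007,0.0,0.0,0.0,-0.014,0.0],[0.035,-0.007,0.0,0.0,0.0,-0.014,0.0],[0.034,-0.006,0.0,0.0,0.0,-0.014,0.0],[0.001,0.0,0.0,-0.013,0.008,-0.096,0.0],[0.001,0.0,0.0,-0.013,0.009,-0.095,0.0],[0.0,0.0,0.0,-0.013,0.008,-0.096,0.0],[0.001,0.001,0.0,-0.013,0.008,-0.095,0.0]]
[[0.001,0.0,0.0,-0.013,0.009,-0.096,0.0],[0.001,0.001,0.0,-0.012,0.008,-0.095,0.0],[0.0,0.0,0.0,-0.013,0.008,-0.096,0.0],[0.001,0.001,0.0,-0.013,0.009,-0.095,0.0],[0.001,0.0,0.001,-0.013,0.008,-0.096,0.0],[0.0,0.001,0.0,-0.013,0.008,-0.096,0.0],[0.001,0.001,0.0,-0.013,0.009,-0.095,0.0],[0.0,0.0,0.0,-0.013,0.008,-0.096,0.0]]
38 end [0.3898 0.1798 0.3   ] [0.173 0.981 0.086 0.015]
```

Emit:
{"api": "carry_out", "payload": {
  "series": [
    [0.005,0.003,-0.002,0,0.001,0.099,0],
    [0.006,0.003,-0.001,-0.001,0,0.099,0],
    [0.005,0.002,-0.002,0,0.001,0.099,0],
    [0.006,0.001,-0.001,-0.001,0,0.099,0],
    [0.006,0.001,-0.002,0,0.001,0.099,0],
    [0.006,0,-0.001,0,0,0.099,0],
    [0.006,0,-0.002,-0.001,0.001,0.099,0],
    [0.007,0.011,-0.001,0,0,0.1,0],
    [0.007,0.01,-0.001,0,0,0.1,0],
    [0.009,0.009,-0.002,0,0,0.1,0]
  ]
}}

```text
time_s: 14.23
eef_pos: [0.3882, -0.2511, 0.2893]
ee_rot: [0.482, 0.876, 0.001, -0.004]
ft_force: [-0.5, -0.9, -2.0]
gripper_width: 0.0122
```

Emit:
{"api": "carry_out", "payload": {
  "series": [
    [0.01,0.008,-0.001,0,0,0.1,0],
    [0.01,0.008,-0.001,0,0,0.1,0],
    [0.011,0.006,-0.001,0,0,0.1,0],
    [0.011,0.005,-0.002,0,0,0.1,0],
    [0.013,0.004,-0.001,0,0,0.1,0],
    [0.031,0.007,0,0,0,0.012,0],
    [0.031,0.007,0,0,0,0.011,0],
    [0.032,0.007,0,0,0,0.012,0],
    [0.031,0.006,0,0,0,0.012,0],
    [0.032,0.006,0,0,0,0.012,0]
  ]
}}

```text
time_s: 15.07
eef_pos: [0.4228, -0.0295, 0.2962]
ee_rot: [0.703, 0.711, -0.001, -0.003]
ft_force: [1.1, 0.4, -2.3]
gripper_width: 0.0126
```

Emit:
{"api": "carry_out", "payload": {
  "series": [
    [0.031,0.005,0,0,0,0.011,0],
    [0.034,-0.008,0,0,0,-0.014,0],
    [0.034,-0.007,0,0,0,-0.014,0],
    [0.034,-0.007,0,0,0,-0.014,0],
    [0.035,-0.007,0,0,0,-0.014,0],
    [0.034,-0.006,0,0,0,-0.014,0],
    [0.001,0,0,-0.013,0.008,-0.096,0],
    [0.001,0,0,-0.013,0.009,-0.095,0],
    [0,0,0,-0.013,0.008,-0.096,0],
    [0.001,0.001,0,-0.013,0.008,-0.095,0]
  ]
}}

```text
time_s: 15.9
eef_pos: [0.3879, 0.1728, 0.2968]
ee_rot: [0.528, 0.849, 0.029, 0.003]
ft_force: [0.3, -0.2, -0.9]
gripper_width: 0.0126
```

```bash
cat > back.py <<'E'
from plan import *
A=np.array
S=R.from_quat([.025,.9535,.3,.009]);PS=A([.4549,.2378,.0831])
E
python3 - <<'E'
from back import *
s=robot.read_state();print(s['eef_pos'],s['ee_rot'],s['ft_force'])
zr=-S.apply([0,0,1.]);print(zr)
plan([(A([.39,.16,.30]),tool(-.35,10)),(PS+.10*zr,S)],0,wmax=.105,dmax=.03)
E
```

```text
[0.38787299 0.17275743 0.29675258] [0.52759987 0.84899579 0.02893049 0.00274716] [ 0.25883358 -0.20665156 -0.87289009]
[-0.03216724 -0.57172532  0.81981426]
[[-0.002,0.0,0.0,-0.013,0.008,-0.095,0.0],[-0.001,-0.001,-0.001,-0.014,0.007,-0.095,0.0],[-0.001,-0.001,0.0,-0.013,0.008,-0.095,0.0],[-0.002,-0.001,-0.001,-0.013,0.008,-0.095,0.0],[-0.001,0.0,-0.001,-0.014,0.008,-0.095,0.0],[-0.001,-0.002,0.0,-0.013,0.007,-0.095,0.0],[-0.001,-0.001,-0.001,-0.013,0.008,-0.095,0.0],[-0.001,-0.001,0.0,-0.014,0.008,-0.095,0.0],[-0.009,0.003,0.023,-0.072,0.019,-0.046,0.0],[-0.009,0.0,0.023,-0.072,0.018,-0.046,0.0]]
[[-0.009,-0.001,0.024,-0.072,0.019,-0.047,0.0],[-0.01,-0.004,0.022,-0.072,0.019,-0.046,0.0],[-0.01,-0.005,0.022,-0.072,0.018,-0.046,0.0],[-0.01,-0.008,0.022,-0.072,0.019,-0.046,0.0]]
14 end [0.4519 0.1805 0.1648] [0.025 0.954 0.3   0.009]
```

Emit:
{"api": "carry_out", "payload": {
  "series": [
    [-0.002,0,0,-0.013,0.008,-0.095,0],
    [-0.001,-0.001,-0.001,-0.014,0.007,-0.095,0],
    [-0.001,-0.001,0,-0.013,0.008,-0.095,0],
    [-0.002,-0.001,-0.001,-0.013,0.008,-0.095,0],
    [-0.001,0,-0.001,-0.014,0.008,-0.095,0],
    [-0.001,-0.002,0,-0.013,0.007,-0.095,0],
    [-0.001,-0.001,-0.001,-0.013,0.008,-0.095,0],
    [-0.001,-0.001,0,-0.014,0.008,-0.095,0],
    [-0.009,0.003,0.023,-0.072,0.019,-0.046,0],
    [-0.009,0,0.023,-0.072,0.018,-0.046,0]
  ]
}}

```text
time_s: 16.73
eef_pos: [0.4123, 0.1675, 0.2565]
ee_rot: [0.125, 0.979, 0.161, 0.016]
ft_force: [0.6, 0.1, -1.5]
gripper_width: 0.0121
```

Emit:
{"api": "carry_out", "payload": {
  "series": [
    [-0.009,-0.001,0.024,-0.072,0.019,-0.047,0],
    [-0.01,-0.004,0.022,-0.072,0.019,-0.046,0],
    [-0.01,-0.005,0.022,-0.072,0.018,-0.046,0],
    [-0.01,-0.008,0.022,-0.072,0.019,-0.046,0],
    [0,0,0,0,0,0,0],
    [0,0,0,0,0,0,0]
  ]
}}

```text
time_s: 17.23
eef_pos: [0.4515, 0.1806, 0.1639]
ee_rot: [0.03, 0.953, 0.302, 0.007]
ft_force: [0.6, 0.3, -1.5]
gripper_width: 0.0122
```

Run:
```python
from back import *
from snap import *
s=snap('seat',(140,150),(165,200),100,75);print(s['eef_pos'],s['ee_rot'],s['ft_force'])
r=R.from_quat(s['ee_rot']);print(r.inv().apply(PS-s['eef_pos']),(r.inv()*S).as_rotvec())
```

```text
[0.45308804 0.18197237 0.16768707] [0.02675265 0.95337713 0.30039214 0.01099558] [-0.09797718 -0.26412127 -1.27887644]
[ 0.00182158 -0.00274612  0.101312  ] [ 0.00088981  0.00484008 -0.0021583 ]
```

View pics/seat.png

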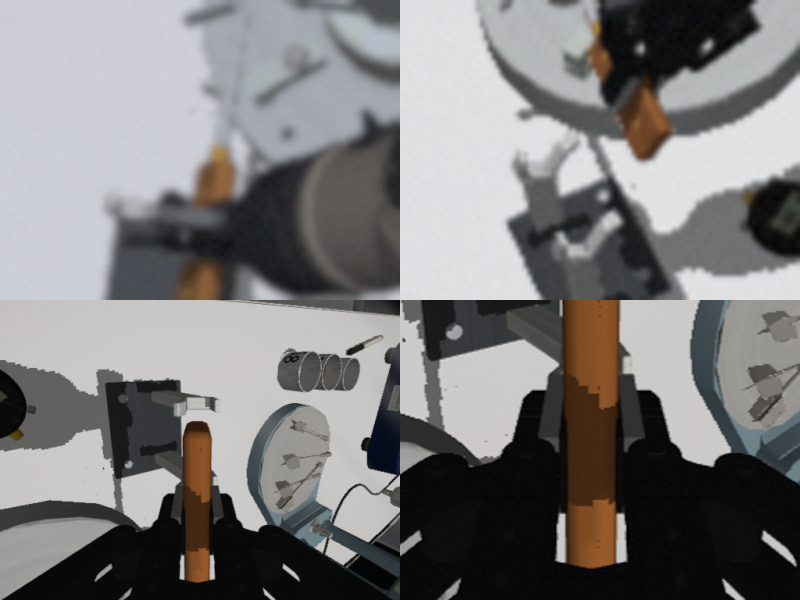

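Emit:
{"api": "carry_out", "payload": {
  "series": [
    [0.002,-0.003,0.02,0,0.005,0,0],
    [0,0,0.02,0,0,0,0],
    [0,0,0.01,0,0,0,0],
    [0,0,0.01,0,0,0,0],
    [0,0,0,0,0,0,0]
  ]
}}

```text
time_s: 17.8
eef_pos: [0.4534, 0.2152, 0.1178]
ee_rot: [0.024, 0.953, 0.3, 0.01]
ft_force: [-1.1, 0.4, -2.0]
gripper_width: 0.0119
```

Emit:
{"api": "carry_out", "payload": {
  "series": [
    [0,0,0.008,0,0,0,0],
    [0,0,0.008,0,0,0,0],
    [0,0,0.008,0,0,0,0],
    [0,0,0,0,0,0,0]
  ]
}}

```text
time_s: 18.13
eef_pos: [0.4547, 0.2285, 0.0967]
ee_rot: [0.025, 0.953, 0.301, 0.009]
ft_force: [0.3, 2.4, -1.7]
gripper_width: 0.0127
```

Emit:
{"api": "carry_out", "payload": {
  "series": [
    [0,0,0.006,0,0,0,0],
    [0,0,0.005,0,0,0,0],
    [0,0,0.003,0,0,0,0],
    [0,0,0,0,0,0,0]
  ]
}}

```text
time_s: 18.47
eef_pos: [0.4557, 0.2361, 0.0855]
ee_rot: [0.026, 0.953, 0.302, 0.009]
ft_force: [0.6, 1.3, 4.8]
gripper_width: 0.0126
```

Emit:
{"api": "carry_out", "payload": {
  "series": [
    [0,0,0.002,0,0,0,0],
    [0,0,0,0,0,0,0],
    [0,0,0,0,0,0,0]
  ]
}}

```text
time_s: 18.72
eef_pos: [0.4564, 0.2368, 0.0844]
ee_rot: [0.026, 0.953, 0.301, 0.01]
ft_force: [0.3, -3.0, 8.8]
gripper_width: 0.012
```

Emit:
{"api": "carry_out", "payload": {
  "series": [
    [0,0,0,0,0,0,0.15],
    [0,0,0,0,0,0,0.3],
    [0,0,0,0,0,0,0.6],
    [0,0,0,0,0,0,0.6],
    [0,0,0,0,0,0,0.6]
  ]
}}

```text
time_s: 19.13
eef_pos: [0.4553, 0.2363, 0.0834]
ee_rot: [0.026, 0.953, 0.301, 0.009]
ft_force: [0.8, 0.9, -0.2]
gripper_width: 0.0514
```

Emit:
{"api": "carry_out", "payload": {
  "series": [
    [0,0,-0.01,0,0,0,0.6],
    [0,0,-0.02,0,0,0,0.6],
    [0,0,-0.03,0,0,0,0.6],
    [0,0,-0.03,0,0,0,0.6],
    [0,0,-0.03,0,0,0,0.6],
    [0,0,-0.03,0,0,0,0.6],
    [0,0,-0.02,0,0,0,0.6],
    [0,0,0,0,0,0,0.6],
    [0,0,0,0,0,0,0.6]
  ]
}}

```text
time_s: 19.88
eef_pos: [0.4503, 0.1384, 0.2232]
ee_rot: [0.027, 0.953, 0.301, 0.01]
ft_force: [0.1, 0.2, -0.3]
gripper_width: 0.0513
```

Run:
```python
from snap import *
from fit import rod
s,d=wrist('fw');i=d['frame'].copy()
for l in [(a,b,.018) for a in(-.05,.05) for b in(-.007,.007)]+[(.15,0,0)]:
    q=wproj(s,d,rod([.4535,.228,-.051],np.array(l)));cv2.circle(i,tuple(int(round(x)) for x in q),1,(0,255,0),-1)
w=cv2.resize(i,(400,300),interpolation=3);z=cv2.resize(i[60:252,130:386],(400,300),interpolation=2)
sc=viewer.get_image('scene')['frame'];tp=viewer.get_image('top')['frame']
a=cv2.resize(sc[205:280,165:265],(400,300),interpolation=2);b=cv2.resize(tp[155:230,315:415],(400,300),interpolation=2)
cv2.imwrite('pics/final.png',np.vstack([np.hstack([w,z]),np.hstack([a,b])]))
j0=C['top']['frame'][200:245,260:300].astype(int);j1=tp[200:245,260:300].astype(int);print('jar diff',abs(j0-j1).mean())
print(s['time_s'],s['eef_pos'],s['ft_force'])
```

```text
jar diff 79.5674074074074
19.8833 [0.4502814  0.13841708 0.22315114] [ 0.06899827  0.15975652 -0.31227448]
```

View pics/final.png

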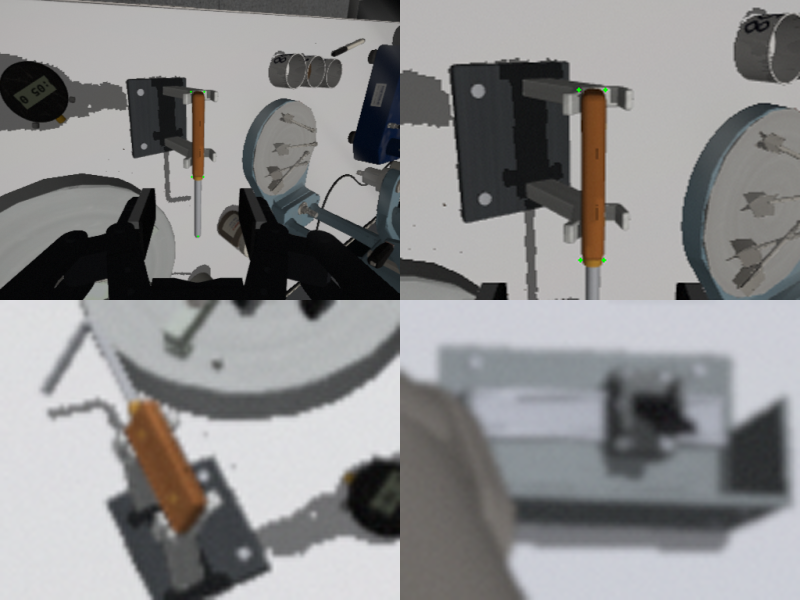

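Run:
```python
from h import *
from rig import viewer,robot
sc=viewer.get_image('scene')['frame']
a,b=(cv2.cvtColor(x,cv2.COLOR_BGR2GRAY) for x in(C['scene']['frame'],sc))
t=a[205:240,278:303];m=cv2.matchTemplate(b[190:255,263:318],t,cv2.TM_CCOEFF_NORMED);print('jar',cv2.minMaxLoc(m),'expect (15,15)')
t=a[222:280,190:222];m=cv2.matchTemplate(b[212:290,180:232],t,cv2.TM_CCOEFF_NORMED);print('rod',cv2.minMaxLoc(m),'expect (10,10)')
```

```text
jar (-0.11667225509881973, 0.896513044834137, (30, 0), (15, 11)) expect (15,15)
rod (-0.1172071024775505, 0.9956117272377014, (20, 0), (10, 10)) expect (10,10)
```

Run:
```python
from h import *
from rig import viewer
sc=viewer.get_image('scene')['frame']
f=lambda x:cv2.resize(x[190:255,250:337],(400,300),interpolation=2)
cv2.imwrite('pics/jar.png',np.hstack([f(C['scene']['frame']),f(sc)]))
```

```text
(no output)
```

View pics/jar.png

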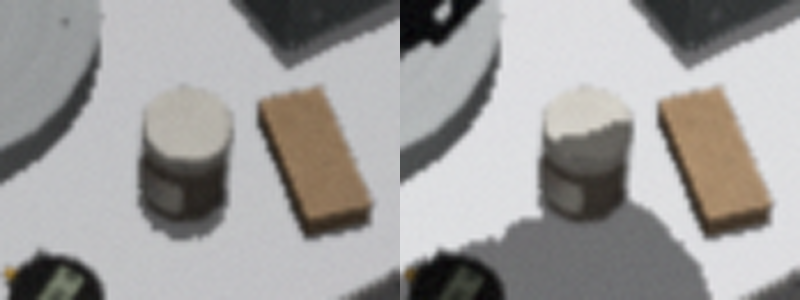

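The jar stands at the same pixels as before. The arm's shadow across its lid explains the weak template match.

```bash
python3 -c "
from rig import robot
print(robot.job_done())"
```

```text
the job is handed in; nothing more can be done
None
```

The job is handed in after about 20 s of robot time. I took the rod from its rest, carried it in front of the rig, hooked the lever from behind and pulled it to its stop. Then I put the rod back and withdrew the hand.

- **Lever:** The pull force rose from about 3–5 N while the lever moved to about 20 N with almost no further travel. The top view places the lever tip roughly where full "on" would be, but the picture alone cannot separate 0.9 from 1.0 rad. The hard stop rests on the force rise.
- **Rod:** It lies in both forks. The scene camera matches the start picture with no pixel shift (score 0.996). The released hand is clear, with a wrist force of about 0.4 N, no more than sensor noise.
- **Jar:** It stands where it was. An automatic image match disagreed (4 px off, score 0.90), and a side-by-side view showed only the arm's shadow on its lid.

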